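# Put the stacked tape rolls back on their spindles

### The arm

A 7-joint arm with a two-finger parallel gripper is mounted at the origin on the work surface. World frame = base frame: x ahead of the robot, y to its left, z up, the work surface at z = 0. Lengths are in mm, angles in degrees, forces in N, time in s.
With the tool pointing down it reaches from about 425 to 1025 mm from the base axis. Payload 3.6 kg.
Tool frame: the origin (TCP) lies where the fingers leave the gripper's body, on its centre line; the fingertips stand 73 mm ahead of it and the grasp point (between the pads) lies 54 mm ahead of it; z points along the fingers, y is the line along which they close (so a half turn about z gives the same grasp; the last joint's range is limited). The gripper opens to 85 mm and grips with 20 to 120 N. Pads are 22 mm wide; open, the fingers measure 114 mm over their backs; the gripper's body (76 mm by 85 mm) begins 54 mm behind the grasp point. The pads swing forward as they close: fully open they stand 13 mm farther back than shut.
Start: joints at [-73.539, 33.873, 2.773, 92.16, -1.908, 54.013, -1.931], TCP at [269.45, 673.072, 303.902] pointing down, gripper open.
Joint ranges: [-153.93, 153.93], [-27.13, 128.08], [-72.61, 78.16], [10.71, 143.7], [-87.88, 267.88], [4.46, 118.87], [-176.78, 176.78]. Speed limits (degrees/s): [147.25, 147.25, 180, 180, 180, 180, 180].

### API

Orientations are given as [roll, pitch, yaw] about the fixed x, y, z axes, in that order (R = Rz(yaw) Ry(pitch) Rx(roll)).
In Python, from station import * gives the robot as it stands.
- The arm moves only by the tool step_arm, never from a script. Its argument "steps" is a list of rows, each a list of 3 entries, a list of its own where there are three numbers: the shift along the world's x, y, z each as a share of 0.08 m, from -1 to 1, then the turn, a rotation vector about the world's x, y, z each as a share of 180 degrees, from -1 to 1, then the opening, from -1 (shut) to 1 (fully open). In form: [[[tx, ty, tz], [ax, ay, az], jaw], ...]. A call has 1 to 12 rows; each row is the pose to reach, as a shift and turn from the pose commanded when the call began, turning the shorter way round; what a row does not reach only later rows make up. A row lasts 1/8 s, in which the tool goes at most 62.5 mm and 10.7 degrees, less where a joint would pass 70% of its speed; a pose out of reach is approached as far as the arm can. A call with a number of a shift or a turn outside -1 to 1 is refused whole. A call with a gripper value outside its range is refused whole. The fingers move at their own pace and stop on an object; the grip force is fixed at half the most. Time passes only in rows, so rows that repeat a pose let the fingers close. It gives the time, the measured TCP pose, the force, the opening and the grip force at its end, in the units of the state.
- get_state(): the state, without advancing time (a new reading comes with each control period).
- read_camera(name): name is "scene" or "top"; returns the picture (480x640x3 uint8, red, green, blue); there is no depth.
- camera_model(name): a dict with "mtx" (3x3 intrinsics, pixels), "k1" (the pictures are not rectified: a ray, as slopes to the right and down, at radius r is drawn at 1 + k1 r^2 times it, then the intrinsics apply), "R" (3x3) and "t" (3): a world point X has camera coordinates R X + t. Camera axes: x right, y down, z forward; pixel columns grow to the right and rows downward; lengths in mm; the calibration is good to about 2 mm. A picture is of the moment at which its call begins. camera_model takes no time and is no camera call.
- finish_job(): hands the job in; it is judged then, once.
The state is a dict: "time": time; "joint_pos": joint angles; "joint_vel": joint speeds; "joint_torque": joint torques, N m; "tool_pos": TCP position; "eef_rot": TCP orientation; "force": force on the tool from outside, world axes, zero at the start; "ft_torque": the same for the moment, N m; "width": opening from 0.0 (shut) to 1.0 (fully open); "gripper_force": force on a finger pad.
Only numpy, scipy, OpenCV 4.12 (cv2) and the standard library are available. Lean on these libraries where they do the work, as an engineer would, in place of code of your own. Each camera call takes 0.05 s, during which the arm holds its last target. There are 200 camera calls.

### The job

Somebody has piled the four rolls of tape on the club-repair bench: take the stack apart and put each roll on its own spindle stand, the largest roll on the stand with the widest base, the next largest on the next widest, and so on down to the smallest roll on the narrowest base. Each roll must lie flat on its base with the spindle through its core. Leave the two glue bottles standing where they are.

Things in the scene. Friction and masses are not known exactly. Their poses are not given: they have to be found in the camera images.
- roll_xl: The largest roll: off-white masking tape, a rigid ring lying flat, 66 mm outside diameter, 48 mm high, with an open core hole 28 mm across. At the start at the bottom of the stack, standing on the bench (the rolls of a stack may sit a few mm off one another). Origin: on the axis of the ring, at its underside; z along the axis, up.
- roll_l: The second largest roll: grey cloth tape, a rigid ring lying flat, 55 mm outside diameter, 36 mm high, with an open core hole 28 mm across. At the start on the largest roll (the rolls of a stack may sit a few mm off one another). Origin: on the axis of the ring, at its underside; z along the axis, up.
- roll_m: The third largest roll: black tape, a rigid ring lying flat, 44 mm outside diameter, 27 mm high, with an open core hole 26 mm across. At the start on the second largest roll (the rolls of a stack may sit a few mm off one another). Origin: on the axis of the ring, at its underside; z along the axis, up.
- roll_s: The smallest roll: white tape, a rigid ring lying flat, 34 mm outside diameter, 20 mm high, with an open core hole 24 mm across. At the start on top of the stack (the rolls of a stack may sit a few mm off one another). Origin: on the axis of the ring, at its underside; z along the axis, up.
- stand_xl: The stand with the widest base: a round dark steel base disc 100 mm across and 8 mm thick, fixed to the bench, with a bright steel spindle 10 mm thick upright at its centre, whose tip is 72 mm above the bench. Origin: centre of the underside of the base, on the bench; z up.
- stand_l: The stand with the second widest base: a round dark steel base disc 82 mm across and 8 mm thick, fixed to the bench, with a bright steel spindle 10 mm thick upright at its centre, whose tip is 60 mm above the bench. Origin: centre of the underside of the base, on the bench; z up.
- stand_m: The stand with the third widest base: a round dark steel base disc 64 mm across and 8 mm thick, fixed to the bench, with a bright steel spindle 10 mm thick upright at its centre, whose tip is 50 mm above the bench. Origin: centre of the underside of the base, on the bench; z up.
- stand_s: The stand with the narrowest base: a round dark steel base disc 46 mm across and 8 mm thick, fixed to the bench, with a bright steel spindle 8 mm thick upright at its centre, whose tip is 42 mm above the bench. Origin: centre of the underside of the base, on the bench; z up.
- glue_a: White glue bottle with a red cap, 34 mm across, 105 mm tall, loose, standing upright among the stands; not to be handled. Origin: centre of its underside; z up.
- glue_b: Blue glue bottle with a black cap, 40 mm across, 115 mm tall, loose, standing upright behind the stands; not to be handled. Origin: centre of its underside; z up.
There are look-alikes about, which are no part of the job. What is shaped like the roll_l but green is not meant. What is shaped like the stand_xl but pink is not meant.

How it is judged:
By the outcome, as a careful person would: the job done as asked, in the order asked, and still so for the second after the job is handed in, with the robot touching nothing.
It also fails if it takes over 118 s, if anything falls off the work surface, if the arm or the gripper's body presses on something with over 40 N, if the wrist force passes 120 N, or if a joint passes its speed limit or range.

## Working session

There is one attempt and no reset: what is moved stays moved. The work goes in short steps, Python scripts to look and compute and a tool call to move; the robot and the scene stay as the last step left them, time stands still between calls to the robot, and variables do not carry over. Pictures are saved under pics/ and viewed, at most 14 in all, crops included, and the job is handed in when it is done.

Besides the shell and the picture viewer there is one more tool, called after "Emit:" by a JSON object that holds its "name" and its "arguments". step_arm: Moves the arm, as the interface text tells. Shift numbers are shares of 0.08 m and turn numbers shares of 180 degrees, none past 1 either way. Its arguments: {"type":"object","properties":{"steps":{"type":"array","items":{"type":"array"}}},"required":["steps"]}

```bash
ls; mkdir -p pics; python3 - <<'E'
from station import *
import cv2
for n in("scene","top"):
    im=read_camera(n); cv2.imwrite(f"pics/{n}0.png",im[:,:,::-1]); m=camera_model(n); print(n,m)
print(get_state())
E
```

```text
pics
scene {'mtx': array([[477.77852699,   0.        , 324.59958057],
       [  0.        , 477.77852699, 238.2277829 ],
       [  0.        ,   0.        ,   1.        ]]), 'k1': -0.10476085052211359, 'R': array([[-0.66023527,  0.7510317 ,  0.00638474],
       [ 0.53238925,  0.47398814, -0.70135364],
       [-0.52976511, -0.45965924, -0.7127849 ]]), 't': array([ 325.66485224, -203.46249152, 1219.45042038])}
top {'mtx': array([[481.54520345,   0.        , 318.83941558],
       [  0.        , 481.54520345, 234.85572195],
       [  0.        ,   0.        ,   1.        ]]), 'k1': -0.006904685164288122, 'R': array([[ 0.02932403, -0.99874902,  0.04050303],
       [-0.98056896, -0.03660614, -0.1927291 ],
       [ 0.19397065, -0.03406442, -0.98041573]]), 't': array([-30.56057467, 521.77269277, 973.08662039])}
{'time': 0.1, 'joint_pos': array([-73.53852316,  33.92360978,   2.76952235,  92.23112879,
        -1.90950413,  54.01328557,  -1.93069439]), 'joint_vel': array([ 0.01110089, -0.13813036,  0.06560364, -0.22544355, -0.07783253,
        0.05902944, -0.05844242]), 'joint_torque': array([ 5.14112937e-03, -5.50003660e+01,  1.55306015e+00, -1.98824251e+01,
        9.63669590e-03,  3.77596443e-03, -3.06222674e-06]), 'tool_pos': array([269.2275936 , 672.48849004, 302.80289919]), 'eef_rot': array([-1.79878341e+02,  6.72993632e-03,  1.58183599e+02]), 'force': array([-0.42783544,  0.11713155,  0.45462192]), 'ft_torque': array([-0.01941491, -0.06497899, -0.04707959]), 'gripper_force': 0.0, 'width': 0.9994744232772452}
```

View pics/scene0.png

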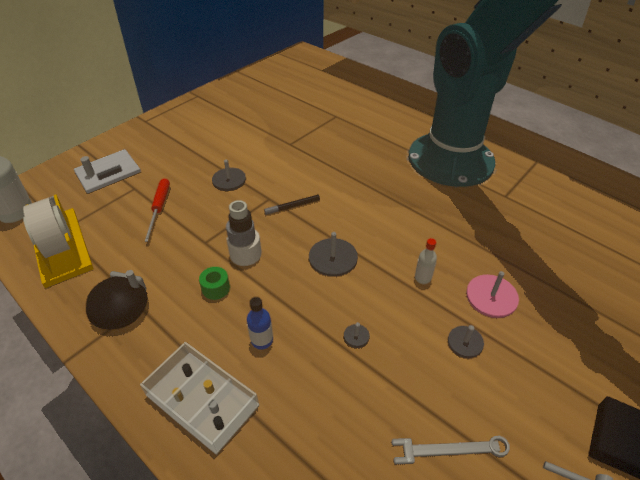

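View pics/top0.png

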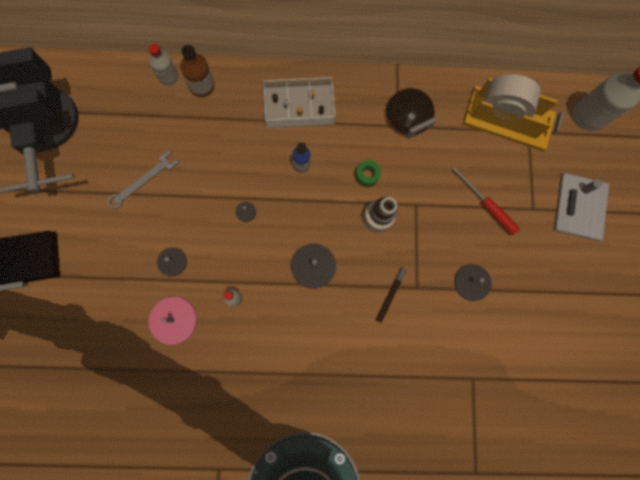

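The stack is at scene (243,240) and top (380,212): white s, black m, grey l, off-white xl. There are dark discs at top (313,266), (473,282), (172,262) and (246,211), which I'll size to tell them apart.
Possible mix-ups:
- The green ring at top (368,173) could pass for roll_l.
- The pink disc at (172,320) could pass for stand_xl.
- The white roll in the yellow dispenser at (513,95) could pass for roll_xl.

I'll use the stack itself and the dark discs.

```bash
cat > h.py <<'E'
import numpy as np, cv2
from station import *
def ray(n,px):
    m=camera_model(n);K=m["mtx"];d=np.array([[[px[0],px[1]]]],float)
    u=cv2.undistortPoints(d,K,np.array([m["k1"],0,0,0,0]))[0,0]
    # exact inverse of forward model r*(1+k1 r^2)
    R=m["R"];return -R.T@m["t"],R.T@np.array([u[0],u[1],1])
def onz(n,px,z):
    o,d=ray(n,px);return o+d*(z-o[2])/d[2]
def proj(n,X):
    m=camera_model(n)
    return cv2.projectPoints(np.array([X],float),cv2.Rodrigues(m["R"])[0],m["t"],m["mtx"],np.array([m["k1"],0,0,0,0]))[0][0,0]
def tri(a,b):
    o1,d1=ray("scene",a);o2,d2=ray("top",b)
    A=np.c_[d1,-d2];s=np.linalg.lstsq(A,o2-o1,rcond=None)[0]
    p,q=o1+s[0]*d1,o2+s[1]*d2;return (p+q)/2,np.linalg.norm(p-q)
E
python3 - <<'E'
from h import *
for n in("scene","top"):
    im=cv2.imread(f"pics/{n}0.png");hsv=cv2.cvtColor(im,cv2.COLOR_BGR2HSV)
    mask=((hsv[:,:,1]<90)&(hsv[:,:,2]<110)).astype(np.uint8)*255
    mask=cv2.morphologyEx(mask,cv2.MORPH_CLOSE,np.ones((5,5)))
    mask=cv2.morphologyEx(mask,cv2.MORPH_OPEN,np.ones((5,5)))
    cs=cv2.findContours(mask,cv2.RETR_EXTERNAL,cv2.CHAIN_APPROX_NONE)[0]
    for c in cs:
        if not 150<cv2.contourArea(c)<3000: continue
        W=np.array([onz(n,p[0],8)[:2] for p in c],np.float32)
        (x,y),r=cv2.minEnclosingCircle(W); a=cv2.contourArea(W)
        (ex,ey),ax,_=cv2.fitEllipse(W)
        print(n,c.reshape(-1,2).mean(0).round(),"C",round(x),round(y),"d",round(2*r),"ell",round(ex,1),round(ey,1),np.round(ax),"areaD",round((4*a/np.pi)**.5))
T=cv2.imread("pics/top0.png");S=cv2.imread("pics/scene0.png")
f=lambda i:cv2.resize(i,(400,300),interpolation=cv2.INTER_CUBIC)
cr=[f(S[190:280,180:300]),f(T[165:255,320:440]),f(T[225:300,260:360]),f(S[225:285,290:370])]
cv2.imwrite("pics/c1.png",np.vstack([np.hstack(cr[:2]),np.hstack(cr[2:])]))
E
```

```text
scene [622. 438.] C 453 591 d 127 ell 452.4 588.9 [ 69. 128.] areaD 89
scene [261. 338.] C 694 29 d 48 ell 695.6 30.4 [41. 42.] areaD 39
scene [466. 341.] C 462 302 d 65 ell 462.0 302.9 [60. 62.] areaD 61
scene [356. 335.] C 580 150 d 46 ell 579.7 149.7 [43. 44.] areaD 43
scene [ 37. 342.] C 977 -268 d 172 ell 975.9 -264.9 [ 23. 218.] areaD 67
scene [118. 302.] C 826 -231 d 55 ell 823.5 -229.2 [32. 53.] areaD 39
scene [425. 266.] C 360 156 d 91 ell 364.8 154.2 [33. 91.] areaD 54
scene [333. 256.] C 463 -5 d 101 ell 463.1 -4.7 [97. 98.] areaD 97
scene [ 53. 247.] C 843 -466 d 68 ell 841.8 -465.2 [46. 65.] areaD 52
scene [243. 246.] C 570 -166 d 114 ell 566.1 -160.7 [ 66. 112.] areaD 84
scene [239. 212.] C 497 -248 d 61 ell 501.5 -248.7 [38. 58.] areaD 46
scene [229. 178.] C 437 -356 d 86 ell 437.8 -357.7 [76. 81.] areaD 78
scene [ 11. 197.] C 826 -723 d 232 ell 832.4 -712.9 [ 68. 233.] areaD 120
scene [110. 175.] C 624 -588 d 79 ell 625.2 -590.0 [61. 70.] areaD 63
scene [616. 130.] C -456 292 d 80 ell -459.0 291.0 [57. 73.] areaD 60
scene [161.  91.] C 302 -869 d 245 ell 305.9 -857.3 
[... 390 characters left out ...]
d 41 ell 578.2 150.1 [36. 40.] areaD 38
top [379. 214.] C 583 -152 d 83 ell 580.5 -150.6 [58. 82.] areaD 65
top [571. 202.] C 630 -597 d 68 ell 631.4 -594.6 [22. 79.] areaD 39
top [588. 186.] C 671 -638 d 56 ell 669.3 -637.8 [26. 54.] areaD 35
top [417. 122.] C 805 -241 d 77 ell 810.9 -238.4 [55. 72.] areaD 50
top [507. 100.] C 883 -467 d 124 ell 877.4 -457.7 [ 61. 122.] areaD 75Traceback (most recent call last):
  File "<stdin>", line 10, in <module>
  File "h.py", line 9, in onz
    o,d=ray(n,px);return o+d*(z-o[2])/d[2]
        ~~~^^^^^^
  File "h.py", line 4, in ray
    m=camera_model(n);K=m["mtx"];d=np.array([[[px[0],px[1]]]],float)
ValueError: time passes only in moves, steps and waits
```

Both views agree on the stands within 2 mm: xl (462.6,-4.5), l (437.8,-357.6), m (461,303), s (579,150). Their diameters are consistent with 100/82/64/46. I'll store the camera models locally and look at the stack up close.

```bash
sed -i 's/^from station import \*/from station import *\nimport os,pickle\nif not os.path.exists("cm.pkl"): pickle.dump({n:camera_model(n) for n in("scene","top")},open("cm.pkl","wb"))\nCM=pickle.load(open("cm.pkl","rb"))\ncamera_model=lambda n:CM[n]/' h.py
python3 - <<'E'
from h import *
T=cv2.imread("pics/top0.png");S=cv2.imread("pics/scene0.png")
f=lambda i:cv2.resize(i,(400,600),interpolation=cv2.INTER_CUBIC)
cv2.imwrite("pics/c1.png",np.hstack([f(S[193:277,215:271]),f(T[170:254,354:410])]))
E
```

```text
(no output)
```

View pics/c1.png

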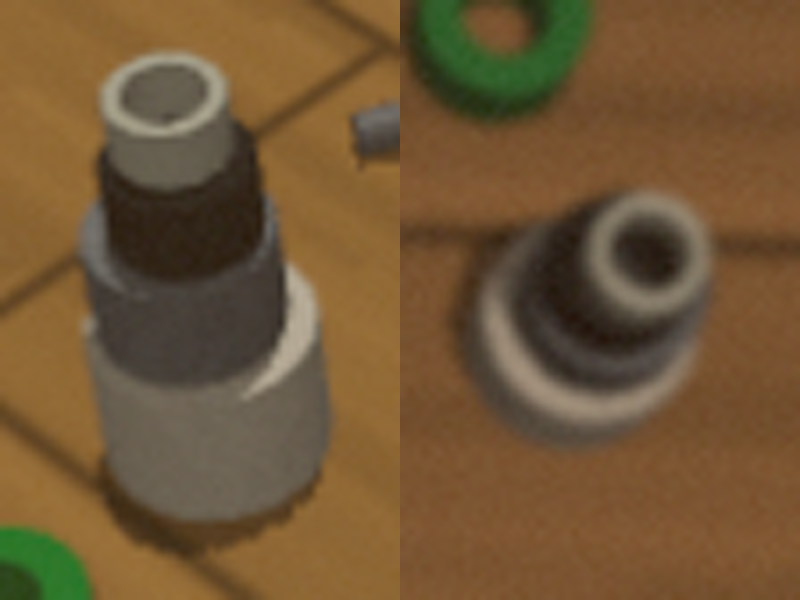

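The close crop confirms the stack order: white s, black m, grey l and off-white xl. The s top rim is at top px ≈(388.6,205.2) and scene px ≈(238.1,206.2). The green ring stands clear of it.

```bash
python3 - <<'E'
from h import *
g=lambda u,v,x0,y0:(x0+(u+.5)/7.143-.5,y0+(v+.5)/7.143-.5)
t=g(648,252,354,170);s=g(165,95,215,193)
print("s top131",onz("top",t,131),onz("scene",s,131),tri(s,t))
t=g(590,320,354,170);print("xl top48",onz("top",t,48))
print("green",onz("top",(368,173),36)); 
print("glue_a",onz("scene",(425,280),0),onz("top",(232,295),105)); print("glue_b",onz("scene",(261,346),0),onz("top",(302,148),115))
E
```

```text
s top131 [ 577.46958865 -260.30483343  131.        ] [ 572.68605905 -147.92677298  131.        ] (array([ 559.95102494, -232.46105088,   94.15657787]), np.float64(88.6568644810433))
xl top48 [ 578.11217644 -267.27393005   48.        ]
green [ 669.90900649 -119.04548802   36.        ]
glue_a [386.07444653 169.41138125   0.        ] [385.96094887 154.72756122 105.        ]
glue_b [703.60567108  36.76150059   0.        ] [691.19573658  29.14984656 115.        ]
```

Emit:
{"name": "step_arm", "arguments": {"steps": [[[0.25,-0.33,0],[0,0,0],1],[[0.5,-0.66,0],[0,0,0],1],[[0.8,-1,0],[0,0,0],1]]}}

```text
time: 0.48
tool_pos: [333.4, 592.1, 303.3]
eef_rot: [-179.9, -0.0, 158.2]
force: [0.3, 0.7, -0.1]
width: 1.001
gripper_force: 0.0
```

Emit:
{"name": "step_arm", "arguments": {"steps": [[[0.4,-0.5,0],[0,0,0],1],[[0.8,-1,0],[0,0,0],1]]}}

```text
time: 0.72
tool_pos: [398.0, 511.8, 303.4]
eef_rot: [-180.0, -0.0, 158.2]
force: [0.4, -0.6, -0.7]
width: 0.999
gripper_force: 0.0
```

Emit:
{"name": "step_arm", "arguments": {"steps": [[[0.4,-0.5,0],[0,0,0],1],[[0.8,-1,0],[0,0,0],1]]}}

```text
time: 0.98
tool_pos: [462.2, 431.5, 303.5]
eef_rot: [-180.0, -0.0, 158.2]
force: [-0.3, -0.3, 0.0]
width: 0.999
gripper_force: 0.0
```

```bash
python3 - <<'E'
from h import *
g=lambda u,v,x0,y0:(x0+(u+.5)/7.143-.5,y0+(v+.5)/7.143-.5)
t=g(248,252,354,170);s=g(165,95,215,193)
print("s top131",t,s,onz("top",t,131),onz("scene",s,131),tri(s,t))
t=g(190,320,354,170);print("xl top48",onz("top",t,48))
S=get_state();print(S["tool_pos"],S["joint_pos"].round(1))
E
```

```text
s top131 (388.2893042139157, 204.84929301413973) (237.66953660926782, 205.8697326053479) [ 572.92758678 -147.23119334  131.        ] [ 572.68605905 -147.92677298  131.        ] (array([ 572.92674979, -147.29227023,  131.47164453]), np.float64(0.3701809867562651))
xl top48 [ 573.30236602 -144.73305491   48.        ]
[462.16638363 431.48664504 303.50766202] [-49.7  27.2   3.6 104.8  -2.2  48.1  23.1]
```

Emit:
{"name": "step_arm", "arguments": {"steps": [[[0.2,-0.5,0],[0,0,0],1],[[0.4,-1,0],[0,0,0],1]]}}

```text
time: 1.23
tool_pos: [493.9, 351.4, 303.5]
eef_rot: [-180.0, -0.0, 158.2]
force: [0.6, -0.1, 0.6]
width: 0.997
gripper_force: 0.0
```

Emit:
{"name": "step_arm", "arguments": {"steps": [[[0.1,-0.5,0],[0,0,0],1],[[0.2,-1,0],[0,0,0],1]]}}

```text
time: 1.48
tool_pos: [509.5, 271.5, 303.5]
eef_rot: [-180.0, -0.0, 158.2]
force: [-0.3, 1.1, 0.8]
width: 0.997
gripper_force: 0.0
```

Emit:
{"name": "step_arm", "arguments": {"steps": [[[0.1,-0.5,0],[0,0,0],1],[[0.2,-1,0],[0,0,0],1]]}}

```text
time: 1.72
tool_pos: [525.3, 191.6, 303.6]
eef_rot: [-180.0, -0.0, 158.2]
force: [0.7, 0.2, 0.4]
width: 0.999
gripper_force: 0.0
```

Emit:
{"name": "step_arm", "arguments": {"steps": [[[0.1,-0.5,0],[0,0,0],1],[[0.2,-1,0],[0,0,0],1]]}}

```text
time: 1.98
tool_pos: [541.3, 111.7, 303.6]
eef_rot: [-180.0, -0.0, 158.2]
force: [0.7, 0.1, -0.1]
width: 1.003
gripper_force: 0.0
```

Emit:
{"name": "step_arm", "arguments": {"steps": [[[0.1,-0.5,0],[0,0,0],1],[[0.2,-1,0],[0,0,0],1]]}}

```text
time: 2.22
tool_pos: [557.3, 31.8, 303.6]
eef_rot: [-180.0, -0.0, 158.2]
force: [-0.0, 0.1, 0.7]
width: 1.001
gripper_force: 0.0
```

Emit:
{"name": "step_arm", "arguments": {"steps": [[[0.1,-0.5,0],[0,0,0],1],[[0.2,-1,0],[0,0,0],1]]}}

```text
time: 2.48
tool_pos: [573.3, -48.2, 303.6]
eef_rot: [-180.0, -0.0, 158.2]
force: [0.9, -1.0, -0.4]
width: 1.0
gripper_force: 0.0
```

Emit:
{"name": "step_arm", "arguments": {"steps": [[[0,-0.5,0],[0,0,0],1],[[0,-1,0],[0,0,0],1]]}}

```text
time: 2.72
tool_pos: [573.2, -128.2, 303.5]
eef_rot: [-180.0, -0.0, 158.2]
force: [0.2, -0.8, 0.7]
width: 0.996
gripper_force: 0.0
```

Emit:
{"name": "step_arm", "arguments": {"steps": [[[0,-0.24,0],[0,0,0],1],[[0,-0.24,-0.3],[0,0,0],1],[[0,-0.24,-0.6],[0,0,0],1],[[0,-0.24,-0.9],[0,0,0],1],[[0,-0.24,-0.9],[0,0,0],1]]}}

```text
time: 3.35
tool_pos: [572.3, -144.6, 230.0]
eef_rot: [-180.0, -0.3, 158.3]
force: [0.3, -0.0, 0.1]
width: 0.996
gripper_force: 0.0
```

Emit:
{"name": "step_arm", "arguments": {"steps": [[[0,0,-0.15],[0,0,0],1],[[0,0,-0.3],[0,0,0],1],[[0,0,-0.45],[0,0,0],1],[[0,0,-0.56],[0,0,0],1],[[0,0,-0.56],[0,0,0],1],[[0,0,-0.56],[0,0,0],1]]}}

```text
time: 4.1
tool_pos: [573.7, -146.2, 187.3]
eef_rot: [180.0, 0.0, 158.2]
force: [-0.3, -0.7, 0.6]
width: 1.002
gripper_force: 0.0
```

```bash
python3 - <<'E'
from h import *
S=read_camera("scene")[:,:,::-1];T=read_camera("top")[:,:,::-1]
f=lambda i:cv2.resize(i,(400,400),interpolation=cv2.INTER_CUBIC)
cv2.imwrite("pics/c2.png",np.hstack([f(S[170:270,190:290]),f(T[160:260,335:435])]))
print(get_state()["tool_pos"])
E
```

```text
[ 573.75225649 -146.2795577   187.51402265]
```

View pics/c2.png

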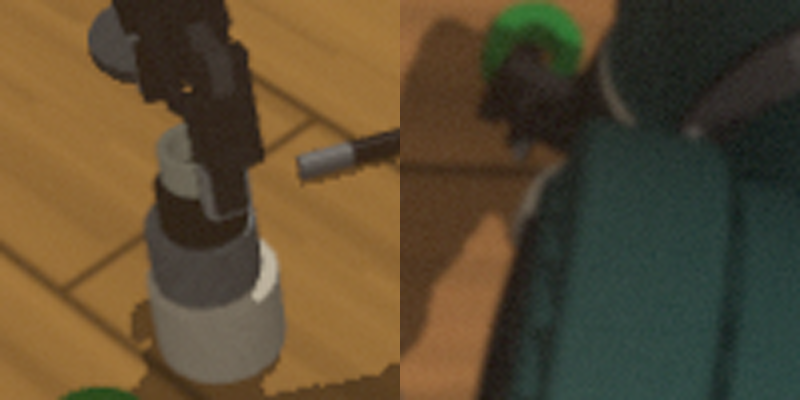

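The fingers stand either side of the white roll (scene crop about (190,160)), clear of the black one. I'll close now.

Emit:
{"name": "step_arm", "arguments": {"steps": [[[0,0,0],[0,0,0],-1],[[0,0,0],[0,0,0],-1],[[0,0,0],[0,0,0],-1],[[0,0,0],[0,0,0],-1],[[0,0,0],[0,0,0],-1],[[0,0,0],[0,0,0],-1]]}}

```text
time: 4.95
tool_pos: [573.8, -146.3, 187.7]
eef_rot: [180.0, 0.0, 158.2]
force: [-0.1, -1.2, 4.8]
width: 0.369
gripper_force: 59.7
```

Emit:
{"name": "step_arm", "arguments": {"steps": [[[0,0,0.1],[0,0,0],-1],[[0,0,0.3],[0,0,0],-1],[[0,0,0.6],[0,0,0],-1],[[0,0,1],[0,0,0],-1],[[0,0,1],[0,0,0],-1]]}}

```text
time: 5.58
tool_pos: [575.1, -146.6, 270.4]
eef_rot: [179.9, 0.4, 158.2]
force: [-0.2, 0.2, 0.2]
width: 0.371
gripper_force: 59.4
```

Emit:
{"name": "step_arm", "arguments": {"steps": [[[0,0.25,0],[0,0,0],-1],[[0,0.6,0],[0,0,0],-1],[[0,1,0],[0,0,0],-1]]}}

```text
time: 5.95
tool_pos: [572.4, -63.9, 265.8]
eef_rot: [-180.0, -0.2, 158.2]
force: [0.8, -0.1, -0.1]
width: 0.372
gripper_force: 59.5
```

Emit:
{"name": "step_arm", "arguments": {"steps": [[[0,0.4,0],[0,0,0],-1],[[0,0.8,0],[0,0,0],-1],[[0,1,0],[0,0,0],-1]]}}

```text
time: 6.32
tool_pos: [572.3, 17.7, 265.9]
eef_rot: [180.0, -0.2, 158.4]
force: [0.4, 0.6, -0.8]
width: 0.374
gripper_force: 59.5
```

Emit:
{"name": "step_arm", "arguments": {"steps": [[[0,0.4,0],[0,0,0],-1],[[0,0.8,0],[0,0,0],-1],[[0,1,0],[0,0,0],-1],[[0,1,0],[0,0,0],-1],[[0,1,0],[0,0,0],-1]]}}

```text
time: 6.95
tool_pos: [573.4, 92.1, 266.9]
eef_rot: [-179.9, 0.0, 158.1]
force: [-0.6, -0.7, 0.0]
width: 0.367
gripper_force: 59.5
```

```bash
python3 - <<'E'
from h import *
S=read_camera("scene")[:,:,::-1];T=read_camera("top")[:,:,::-1]
cv2.imwrite("pics/s3.png",S);cv2.imwrite("pics/t3.png",T)
f=lambda i:cv2.resize(i,(400,600),interpolation=cv2.INTER_CUBIC)
p=proj("scene",[574,94,200]).astype(int);print(p,get_state()["tool_pos"])
cv2.imwrite("pics/c3.png",np.hstack([cv2.resize(S[p[1]-60:p[1]+60,p[0]-40:p[0]+40],(400,600),interpolation=2),f(T[180:264,354:410])]))
E
```

```text
[336 242] [573.48475689  91.93016374 267.0744842 ]
```

View pics/c3.png

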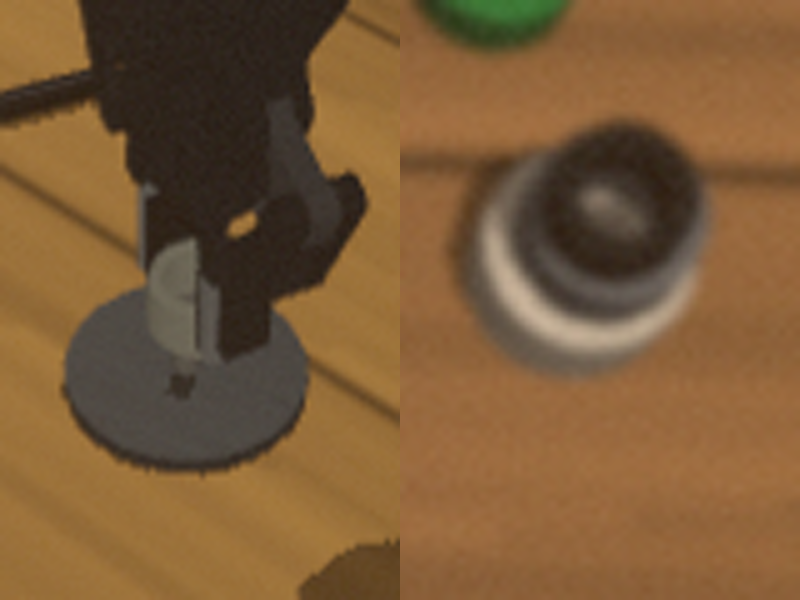

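The white roll is held level between the pads at scene ≈(336,242). The top view still shows the rest of the stack undisturbed.

Emit:
{"name": "step_arm", "arguments": {"steps": [[[0.03,0.36,0],[0,0,0],-1],[[0.07,0.72,0],[0,0,0],-1],[[0.07,0.72,-0.3],[0,0,0],-1],[[0.07,0.72,-0.65],[0,0,0],-1],[[0.07,0.72,-1],[0,0,0],-1],[[0.07,0.72,-1],[0,0,0],-1]]}}

```text
time: 7.8
tool_pos: [577.8, 149.9, 185.3]
eef_rot: [-179.8, -0.2, 158.1]
force: [-0.2, -0.1, -0.3]
width: 0.37
gripper_force: 59.5
```

Emit:
{"name": "step_arm", "arguments": {"steps": [[[0,0,-0.2],[0,0,0],-1],[[0,0,-0.4],[0,0,0],-1],[[0,0,-0.5],[0,0,0],-1],[[0,0,-0.5],[0,0,0],-1],[[0,0,-0.5],[0,0,0],-1]]}}

```text
time: 8.43
tool_pos: [579.3, 151.5, 147.4]
eef_rot: [180.0, 0.0, 158.2]
force: [0.6, 1.0, 0.3]
width: 0.375
gripper_force: 59.5
```

Emit:
{"name": "step_arm", "arguments": {"steps": [[[0,-0.02,-0.15],[0,0,0],-1],[[0,-0.02,-0.3],[0,0,0],-1],[[0,-0.02,-0.45],[0,0,0],-1],[[0,-0.02,-0.6],[0,0,0],-1],[[0,-0.02,-0.7],[0,0,0],-1],[[0,-0.02,-0.76],[0,0,0],-1],[[0,-0.02,-0.76],[0,0,0],-1],[[0,-0.02,-0.76],[0,0,0],-1]]}}

```text
time: 9.43
tool_pos: [579.3, 149.9, 86.6]
eef_rot: [180.0, 0.0, 158.2]
force: [0.1, 0.8, -0.2]
width: 0.372
gripper_force: 59.5
```

Emit:
{"name": "step_arm", "arguments": {"steps": [[[0,0,0],[0,0,0],1],[[0,0,0],[0,0,0],1],[[0,0,0],[0,0,0],1],[[0,0,0],[0,0,0],1],[[0,0,0],[0,0,0],1],[[0,0,0],[0,0,0],1]]}}

```text
time: 10.18
tool_pos: [579.1, 149.8, 86.3]
eef_rot: [-180.0, 0.0, 158.2]
force: [-0.3, -0.1, -0.8]
width: 1.004
gripper_force: 0.0
```

Emit:
{"name": "step_arm", "arguments": {"steps": [[[0,0,0.1],[0,0,0],1],[[0,0,0.3],[0,0,0],1],[[0,0,0.6],[0,0,0],1],[[0,0,1],[0,0,0],1]]}}

```text
time: 10.68
tool_pos: [578.8, 149.8, 167.7]
eef_rot: [-180.0, -0.0, 158.2]
force: [0.2, -0.2, 0.7]
width: 1.003
gripper_force: 0.0
```

Emit:
{"name": "step_arm", "arguments": {"steps": [[[0,0,0.5],[0,0,0],1],[[0,0,1],[0,0,0],1]]}}

```text
time: 10.92
tool_pos: [578.9, 149.8, 248.8]
eef_rot: [180.0, 0.0, 158.2]
force: [0.0, -0.8, 0.3]
width: 1.002
gripper_force: 0.0
```

```bash
python3 - <<'E'
from h import *
S=read_camera("scene")[:,:,::-1]
cv2.imwrite("pics/s4.png",S)
# m roll: dark region in top picture t3, smooth then contour
T=cv2.imread("pics/t3.png");c=T[175:245,360:412]
v=cv2.cvtColor(c,cv2.COLOR_BGR2GRAY);print(v[20:40:2,8:46:1].tolist())
print(get_state()["tool_pos"])
cv2.imwrite("pics/c4.png",np.hstack([cv2.resize(S[290:360,320:390],(400,400),interpolation=2),cv2.resize(S[195:285,198:288],(400,400),interpolation=2)]))
E
```

```text
[[119, 119, 120, 118, 118, 117, 116, 122, 117, 118, 117, 116, 118, 115, 114, 111, 112, 112, 112, 113, 116, 114, 116, 118, 116, 115, 115, 117, 115, 115, 117, 115, 115, 116, 117, 116, 116, 115], [121, 122, 121, 121, 122, 121, 120, 121, 118, 119, 112, 107, 101, 87, 82, 73, 73, 70, 75, 79, 83, 92, 104, 111, 118, 118, 121, 118, 118, 119, 118, 120, 118, 118, 119, 120, 121, 117], [115, 118, 118, 115, 111, 114, 114, 110, 99, 89, 70, 61, 58, 47, 47, 51, 46, 41, 49, 45, 54, 51, 61, 77, 91, 108, 116, 120, 122, 123, 123, 119, 124, 117, 120, 122, 121, 118], [87, 88, 90, 84, 86, 88, 82, 72, 65, 54, 44, 41, 46, 48, 42, 38, 41, 45, 42, 41, 42, 42, 46, 43, 53, 72, 90, 104, 112, 112, 113, 116, 114, 116, 113, 116, 115, 112], [59, 68, 81, 90, 89, 82, 66, 55, 46, 50, 44, 45, 44, 44, 42, 43, 44, 41, 37, 40, 37, 39, 42, 42, 44, 48, 60, 74, 85, 90, 91, 90, 92, 90, 91, 92, 92, 94], [81, 92, 97, 87, 76, 63, 52, 43, 45, 43, 42, 52, 60, 67, 61, 62, 57, 56, 51, 47, 42, 39, 35, 43, 45, 49, 50, 64, 78, 88, 89, 91, 88, 85, 87, 88, 87, 83], [96, 99, 86, 72, 61, 52, 48, 39, 44, 49, 58, 82, 98, 112, 111, 98, 81, 70, 56, 54, 52, 41, 37, 39, 38, 43, 49, 61, 85, 102, 109, 107, 111, 107, 108, 106, 105, 106], [104, 92, 76, 61, 59, 52, 42, 37, 41, 46, 52, 66, 89, 94, 95, 93, 92, 89, 79, 70, 60, 51, 40, 40, 46, 51, 51, 67, 91, 104, 109, 113, 113, 113, 115, 115, 112, 113], [113, 89, 71, 60, 58, 56, 47, 41, 37, 41, 44, 51, 60, 69, 74, 76, 78, 83, 88, 83, 69, 55, 48, 41, 43, 49, 64, 84, 97, 106, 110, 108, 113, 116, 113, 115, 116, 113], [131, 95, 71, 63, 64, 62, 55, 46, 40, 40, 39, 48, 47, 46, 51, 55, 59, 64, 63, 57, 56, 48, 47, 46, 52, 66, 88, 99, 108, 112, 113, 114, 114, 115, 115, 112, 112, 114]]
[581.68369183 150.36192202 254.0890642 ]
```

View pics/c4.png

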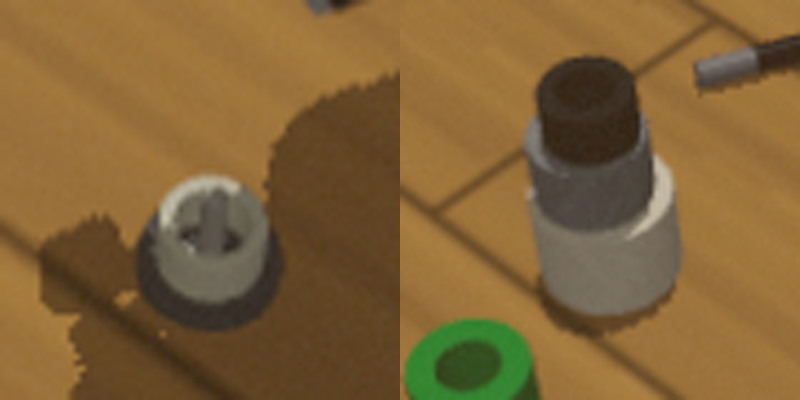

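Roll s is on its stand, flat, with the spindle through the core (scene ≈(356,330)). The m rim centre is at scene ≈(239.5,214.8) and top ≈(385.4,207.6).

```bash
python3 - <<'E'
from h import *
print(onz("scene",(239.5,214.8),111),onz("top",(385.4,207.6),111),tri((239.5,214.8),(385.4,207.6)))
E
```

```text
[ 573.94933455 -144.90727315  111.        ] [ 572.2957619  -144.97209086  111.        ] (array([ 572.94550843, -145.56955979,  109.74651326]), np.float64(0.9453796117702589))
```

Emit:
{"name": "step_arm", "arguments": {"steps": [[[0,-0.5,0],[0,0,0],1],[[0,-1,0],[0,0,0],1]]}}

```text
time: 11.22
tool_pos: [579.2, 69.6, 247.9]
eef_rot: [179.9, 0.1, 158.3]
force: [0.1, -1.0, -0.2]
width: 1.001
gripper_force: 0.0
```

Emit:
{"name": "step_arm", "arguments": {"steps": [[[0,-0.5,0],[0,0,0],1],[[0,-1,0],[0,0,0],1]]}}

```text
time: 11.48
tool_pos: [579.0, -11.4, 247.5]
eef_rot: [180.0, 0.1, 158.2]
force: [0.7, 0.2, 0.8]
width: 0.996
gripper_force: 0.0
```

Emit:
{"name": "step_arm", "arguments": {"steps": [[[0,-0.5,0],[0,0,0],1],[[0,-1,0],[0,0,0],1],[[0,-1,0],[0,0,0],1],[[0,-1,0],[0,0,0],1]]}}

```text
time: 11.98
tool_pos: [579.1, -89.6, 246.9]
eef_rot: [179.9, 0.0, 158.2]
force: [-0.3, -0.3, -0.4]
width: 1.0
gripper_force: 0.0
```

Emit:
{"name": "step_arm", "arguments": {"steps": [[[-0.04,-0.35,0],[0,0,0],1],[[-0.07,-0.69,0],[0,0,0],1],[[-0.07,-0.69,-0.15],[0,0,0],1],[[-0.07,-0.69,-0.4],[0,0,0],1],[[-0.07,-0.69,-0.7],[0,0,0],1],[[-0.07,-0.69,-0.9],[0,0,0],1],[[-0.07,-0.69,-1],[0,0,0],1],[[-0.07,-0.69,-1],[0,0,0],1],[[-0.07,-0.69,-1],[0,0,0],1]]}}

```text
time: 13.1
tool_pos: [574.0, -145.3, 166.9]
eef_rot: [180.0, 0.1, 158.2]
force: [-0.2, 0.2, -0.4]
width: 0.997
gripper_force: 0.0
```

Emit:
{"name": "step_arm", "arguments": {"steps": [[[0,0,-0.07],[0,0,0],1],[[0,0,-0.07],[0,0,0],1],[[0,0,-0.07],[0,0,0],-1],[[0,0,-0.07],[0,0,0],-1],[[0,0,-0.07],[0,0,0],-1],[[0,0,-0.07],[0,0,0],-1],[[0,0,-0.07],[0,0,0],-1],[[0,0,-0.07],[0,0,0],-1]]}}

```text
time: 14.1
tool_pos: [573.8, -145.4, 161.3]
eef_rot: [180.0, 0.1, 158.2]
force: [-0.6, 0.1, 5.4]
width: 0.494
gripper_force: 60.9
```

Emit:
{"name": "step_arm", "arguments": {"steps": [[[0,0,0.1],[0,0,0],-1],[[0,0,0.3],[0,0,0],-1],[[0,0,0.6],[0,0,0],-1],[[0,0,1],[0,0,0],-1]]}}

```text
time: 14.6
tool_pos: [573.0, -145.2, 241.7]
eef_rot: [-180.0, -0.1, 158.2]
force: [0.2, 0.8, -0.7]
width: 0.493
gripper_force: 60.7
```

Emit:
{"name": "step_arm", "arguments": {"steps": [[[0,0.2,0.2],[0,0,0],-1],[[0,0.6,0.3],[0,0,0],-1],[[0,1,0.3],[0,0,0],-1]]}}

```text
time: 14.98
tool_pos: [573.5, -63.3, 265.7]
eef_rot: [179.9, 0.1, 158.2]
force: [-0.2, 0.6, -0.1]
width: 0.492
gripper_force: 60.7
```

Emit:
{"name": "step_arm", "arguments": {"steps": [[[0,0.45,0],[0,0,0],-1],[[0,1,0],[0,0,0],-1]]}}

```text
time: 15.22
tool_pos: [572.9, 16.5, 264.8]
eef_rot: [180.0, -0.0, 158.2]
force: [-0.1, 0.8, -0.8]
width: 0.498
gripper_force: 60.7
```

Emit:
{"name": "step_arm", "arguments": {"steps": [[[-0.1,0.5,0],[0,0,0],-1],[[-0.2,1,0],[0,0,0],-1]]}}

```text
time: 15.48
tool_pos: [556.4, 97.5, 264.7]
eef_rot: [180.0, -0.1, 158.3]
force: [0.1, 0.2, -0.8]
width: 0.498
gripper_force: 60.7
```

Emit:
{"name": "step_arm", "arguments": {"steps": [[[-0.2,0.5,0],[0,0,0],-1],[[-0.4,1,0],[0,0,0],-1]]}}

```text
time: 15.72
tool_pos: [524.0, 177.2, 264.7]
eef_rot: [180.0, -0.0, 158.3]
force: [0.1, -0.2, -0.6]
width: 0.501
gripper_force: 60.7
```

Emit:
{"name": "step_arm", "arguments": {"steps": [[[-0.2,0.5,0],[0,0,0],-1],[[-0.4,1,0],[0,0,0],-1],[[-0.4,1,0],[0,0,0],-1]]}}

```text
time: 16.1
tool_pos: [490.4, 260.3, 264.7]
eef_rot: [179.9, -0.1, 158.7]
force: [0.9, -0.2, -1.0]
width: 0.495
gripper_force: 60.8
```

Emit:
{"name": "step_arm", "arguments": {"steps": [[[-0.2,0.3,0],[0,0,0],-1],[[-0.41,0.6,0],[0,0,0],-1],[[-0.41,0.6,0],[0,0,0],-1],[[-0.41,0.6,0],[0,0,0],-1]]}}

```text
time: 16.6
tool_pos: [460.8, 301.8, 264.7]
eef_rot: [-180.0, 0.0, 158.2]
force: [-0.2, -1.0, -0.4]
width: 0.496
gripper_force: 60.8
```

```bash
python3 - <<'E'
from h import *
S=read_camera("scene")[:,:,::-1];T=read_camera("top")[:,:,::-1]
cv2.imwrite("pics/s5.png",S);cv2.imwrite("pics/t5.png",T)
f=lambda i:cv2.resize(i,(250,375),interpolation=cv2.INTER_CUBIC)
p=proj("scene",[461,303,185]).astype(int);print(p,get_state()["tool_pos"],get_state()["joint_pos"].round())
cv2.imwrite("pics/c5.png",np.hstack([f(S[p[1]-60:p[1]+60,p[0]-40:p[0]+40]),f(T[180:264,354:410]),f(S[193:277,215:271])]))
E
```

```text
[491 275] [461.34152534 301.29882913 264.74772574] [-42.  25.   6. 117.  -4.  39.  34.]
```

View pics/c5.png

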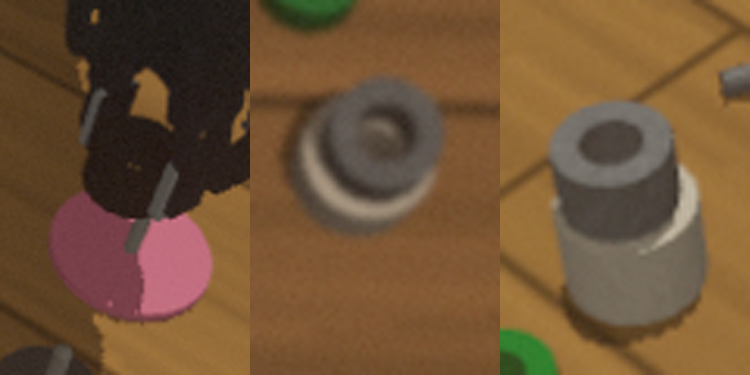

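The black roll is held at scene ≈(491,275), over stand m (the pink disc lies behind it in line of sight). Top and scene views show l on xl, with the l rim at top (384.3,209.6) and scene (239.7,225.1).

Emit:
{"name": "step_arm", "arguments": {"steps": [[[0,0.02,-0.3],[0,0,0],-1],[[0,0.02,-0.65],[0,0,0],-1],[[0,0.02,-1],[0,0,0],-1],[[0,0.02,-1],[0,0,0],-1]]}}

```text
time: 17.2
tool_pos: [460.2, 302.5, 183.1]
eef_rot: [-179.8, -0.1, 158.1]
force: [-0.3, 0.3, -0.3]
width: 0.492
gripper_force: 60.9
```

Emit:
{"name": "step_arm", "arguments": {"steps": [[[0,0,-0.2],[0,0,0],-1],[[0,0,-0.35],[0,0,0],-1],[[0,0,-0.35],[0,0,0],-1],[[0,0,-0.35],[0,0,0],-1]]}}

```text
time: 17.7
tool_pos: [460.8, 304.4, 156.9]
eef_rot: [180.0, 0.0, 158.2]
force: [-0.0, -0.9, 0.3]
width: 0.496
gripper_force: 60.9
```

```bash
python3 - <<'E'
from h import *
print(onz("scene",(239.7,225.1),84),onz("top",(384.3,209.6),84),tri((239.7,225.1),(384.3,209.6)))
E
```

```text
[ 575.91119021 -146.95238594   84.        ] [ 574.99005212 -147.4307311    84.        ] (array([ 575.29665283, -147.67063932,   83.0667495 ]), np.float64(0.19423875631404752))
```

Emit:
{"name": "step_arm", "arguments": {"steps": [[[0,-0.01,-0.15],[0,0,0],-1],[[0,-0.01,-0.3],[0,0,0],-1],[[0,-0.01,-0.45],[0,0,0],-1],[[0,-0.01,-0.6],[0,0,0],-1],[[0,-0.01,-0.75],[0,0,0],-1],[[0,-0.01,-0.87],[0,0,0],-1],[[0,-0.01,-0.87],[0,0,0],-1],[[0,-0.01,-0.87],[0,0,0],-1]]}}

```text
time: 18.7
tool_pos: [460.8, 303.5, 87.2]
eef_rot: [180.0, 0.0, 158.2]
force: [-0.6, -0.3, -0.3]
width: 0.498
gripper_force: 61.2
```

Emit:
{"name": "step_arm", "arguments": {"steps": [[[0,0,0],[0,0,0],1],[[0,0,0],[0,0,0],1],[[0,0,0],[0,0,0],1],[[0,0,0],[0,0,0],1],[[0,0,0],[0,0,0],1],[[0,0,0],[0,0,0],1]]}}

```text
time: 19.45
tool_pos: [460.6, 303.5, 87.1]
eef_rot: [-180.0, 0.0, 158.2]
force: [0.8, 0.3, 0.3]
width: 0.998
gripper_force: 0.0
```

Emit:
{"name": "step_arm", "arguments": {"steps": [[[0,0,0.1],[0,0,0],1],[[0,0,0.3],[0,0,0],1],[[0,0,0.6],[0,0,0],1],[[0,0,1],[0,0,0],1]]}}

```text
time: 19.95
tool_pos: [460.4, 303.3, 168.5]
eef_rot: [-180.0, -0.0, 158.2]
force: [0.0, 0.7, -0.4]
width: 0.999
gripper_force: 0.0
```

Emit:
{"name": "step_arm", "arguments": {"steps": [[[0,0,0.5],[0,0,0],1],[[0,0,1],[0,0,0],1],[[0,0,1],[0,0,0],1]]}}

```text
time: 20.32
tool_pos: [462.3, 304.5, 251.4]
eef_rot: [179.6, 0.2, 158.2]
force: [-0.2, 0.7, -0.1]
width: 1.005
gripper_force: 0.0
```

Emit:
{"name": "step_arm", "arguments": {"steps": [[[0.2,-0.5,0],[0,0,0],1],[[0.4,-1,0],[0,0,0],1]]}}

```text
time: 20.58
tool_pos: [492.3, 222.9, 247.2]
eef_rot: [-180.0, -0.0, 158.3]
force: [0.7, -0.2, 0.8]
width: 0.999
gripper_force: 0.0
```

Emit:
{"name": "step_arm", "arguments": {"steps": [[[0.2,-0.5,0],[0,0,0],1],[[0.4,-1,0],[0,0,0],1]]}}

```text
time: 20.82
tool_pos: [524.4, 142.0, 246.9]
eef_rot: [-180.0, -0.0, 158.2]
force: [1.2, 0.2, 0.5]
width: 0.999
gripper_force: 0.0
```

Emit:
{"name": "step_arm", "arguments": {"steps": [[[0.2,-0.5,0],[0,0,0],1],[[0.4,-1,0],[0,0,0],1]]}}

```text
time: 21.08
tool_pos: [556.4, 62.1, 246.8]
eef_rot: [-180.0, -0.1, 158.2]
force: [0.9, 0.5, 0.9]
width: 0.998
gripper_force: 0.0
```

Emit:
{"name": "step_arm", "arguments": {"steps": [[[0.1,-0.5,0],[0,0,0],1],[[0.2,-1,0],[0,0,0],1]]}}

```text
time: 21.32
tool_pos: [572.2, -17.9, 246.8]
eef_rot: [-180.0, -0.1, 158.2]
force: [0.8, 0.1, -0.1]
width: 0.998
gripper_force: 0.0
```

Emit:
{"name": "step_arm", "arguments": {"steps": [[[0,-0.5,0],[0,0,0],1],[[0,-1,0],[0,0,0],1],[[0,-1,0],[0,0,0],1],[[0,-1,0],[0,0,0],1]]}}

```text
time: 21.82
tool_pos: [572.2, -95.9, 246.8]
eef_rot: [180.0, -0.1, 158.2]
force: [-0.3, 0.6, 0.4]
width: 1.0
gripper_force: 0.0
```

```bash
python3 - <<'E'
from h import *
S=read_camera("scene")[:,:,::-1];T=read_camera("top")[:,:,::-1]
cv2.imwrite("pics/s6.png",S);cv2.imwrite("pics/t6.png",T)
f=lambda i:cv2.resize(i,(400,400),interpolation=cv2.INTER_CUBIC)
cv2.imwrite("pics/c6.png",np.hstack([f(S[295:375,426:506]),f(T[222:302,132:212])]))
E
```

```text
(no output)
```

View pics/c6.png

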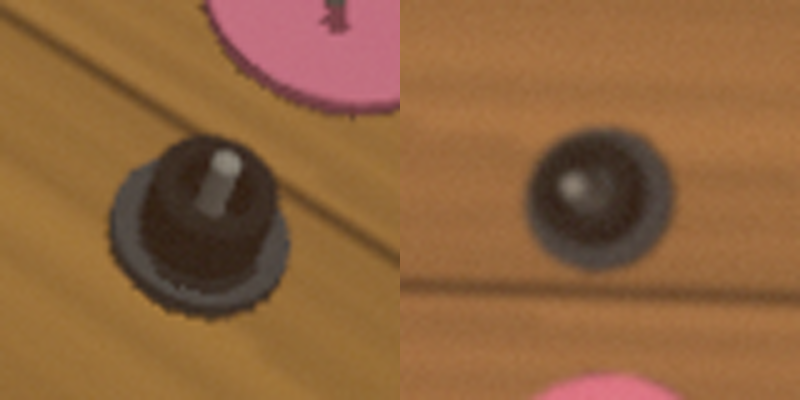

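Roll m is on stand m, with the spindle through its core (scene ≈(467,338)). Next is l at (575.4,-147.3).

Emit:
{"name": "step_arm", "arguments": {"steps": [[[0.02,-0.32,0],[0,0,0],1],[[0.04,-0.64,0],[0,0,0],1],[[0.04,-0.64,-0.15],[0,0,0],1],[[0.04,-0.64,-0.4],[0,0,0],1],[[0.04,-0.64,-0.7],[0,0,0],1],[[0.04,-0.64,-1],[0,0,0],1],[[0.04,-0.64,-1],[0,0,0],1]]}}

```text
time: 22.8
tool_pos: [574.4, -144.9, 164.8]
eef_rot: [180.0, -0.3, 158.4]
force: [-0.3, -0.4, 0.8]
width: 1.002
gripper_force: 0.0
```

Emit:
{"name": "step_arm", "arguments": {"steps": [[[0,0,-0.2],[0,0,0],1],[[0,0,-0.4],[0,0,0],1],[[0,0,-0.52],[0,0,0],1],[[0,0,-0.52],[0,0,0],1],[[0,0,-0.52],[0,0,0],1]]}}

```text
time: 23.42
tool_pos: [576.1, -147.9, 125.7]
eef_rot: [180.0, 0.0, 158.2]
force: [-0.0, -1.2, -0.2]
width: 0.997
gripper_force: 0.0
```

Emit:
{"name": "step_arm", "arguments": {"steps": [[[0,0,0],[0,0,0],-1],[[0,0,0],[0,0,0],-1],[[0,0,0],[0,0,0],-1],[[0,0,0],[0,0,0],-1],[[0,0,0],[0,0,0],-1],[[0,0,0],[0,0,0],-1]]}}

```text
time: 24.18
tool_pos: [576.3, -147.9, 126.5]
eef_rot: [180.0, 0.1, 158.2]
force: [-0.8, -0.2, 5.8]
width: 0.626
gripper_force: 62.7
```

Emit:
{"name": "step_arm", "arguments": {"steps": [[[0,0,0.1],[0,0,0],-1],[[0,0,0.3],[0,0,0],-1],[[0,0,0.6],[0,0,0],-1],[[0,0,1],[0,0,0],-1]]}}

```text
time: 24.68
tool_pos: [575.4, -147.6, 206.6]
eef_rot: [-180.0, -0.1, 158.2]
force: [0.4, -0.6, -0.8]
width: 0.626
gripper_force: 63.0
```

Emit:
{"name": "step_arm", "arguments": {"steps": [[[0,0,0.2],[0,0,0],-1],[[-0.2,-0.3,0.3],[0,0,0],-1],[[-0.5,-0.8,0.3],[0,0,0],-1]]}}

```text
time: 25.05
tool_pos: [537.0, -210.5, 230.6]
eef_rot: [179.9, 0.1, 158.5]
force: [-0.9, -0.5, -1.5]
width: 0.629
gripper_force: 63.0
```

Emit:
{"name": "step_arm", "arguments": {"steps": [[[-0.3,-0.5,0],[0,0,0],-1],[[-0.6,-1,0],[0,0,0],-1]]}}

```text
time: 25.3
tool_pos: [486.9, -292.7, 229.7]
eef_rot: [-180.0, 0.0, 158.2]
force: [-1.0, -0.7, -1.5]
width: 0.626
gripper_force: 63.0
```

Emit:
{"name": "step_arm", "arguments": {"steps": [[[-0.3,-0.4,0],[0,0,0],-1],[[-0.6,-0.8,0],[0,0,0],-1],[[-0.6,-0.8,0],[0,0,0],-1],[[-0.6,-0.8,0],[0,0,0],-1]]}}

```text
time: 25.8
tool_pos: [440.1, -355.2, 229.5]
eef_rot: [180.0, 0.0, 158.2]
force: [0.5, 0.2, -1.0]
width: 0.63
gripper_force: 63.1
```

```bash
python3 - <<'E'
from h import *
S=read_camera("scene")[:,:,::-1];T=read_camera("top")[:,:,::-1]
cv2.imwrite("pics/s7.png",S);cv2.imwrite("pics/t7.png",T)
f=lambda i:cv2.resize(i,(250,375),interpolation=cv2.INTER_CUBIC)
st=get_state();print(st["tool_pos"],st["joint_pos"].round())
p=proj("scene",st["tool_pos"]-[0,0,70]).astype(int);print(p)
cv2.imwrite("pics/c7.png",np.hstack([f(S[p[1]-60:p[1]+60,p[0]-40:p[0]+40]),f(T[180:264,354:410]),f(S[203:287,215:271])]))
E
```

```text
[ 440.9357507  -354.30444751  229.5155724 ] [ 31.  28.   5. 117.  -4.  35. 107.]
[219 124]
```

View pics/c7.png

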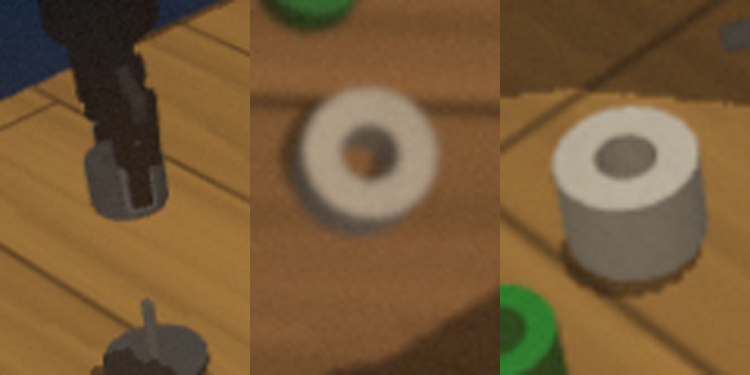

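Roll l is held level (scene ≈(219,124)) and stand l is below it. The xl rim centre is at top (380.3,214.1) and scene (242.6,238.0).

Emit:
{"name": "step_arm", "arguments": {"steps": [[[-0.03,-0.03,-0.3],[0,0,0],-1],[[-0.03,-0.03,-0.65],[0,0,0],-1],[[-0.03,-0.03,-0.9],[0,0,0],-1],[[-0.03,-0.03,-0.9],[0,0,0],-1],[[-0.03,-0.03,-0.9],[0,0,0],-1]]}}

```text
time: 26.52
tool_pos: [438.4, -357.7, 158.1]
eef_rot: [180.0, 0.1, 158.3]
force: [-0.1, -0.3, -0.1]
width: 0.629
gripper_force: 63.2
```

```bash
python3 - <<'E'
from h import *
print(onz("scene",(242.6,238),48),onz("top",(380.3,214.1),48),tri((242.6,238),(380.3,214.1)))
E
```

```text
[ 574.66633843 -146.14727454   48.        ] [ 573.91254098 -145.01448908   48.        ] (array([ 574.3567832 , -145.54195158,   47.95990673]), np.float64(1.304342159735714))
```

Emit:
{"name": "step_arm", "arguments": {"steps": [[[0,0,-0.15],[0,0,0],-1],[[0,0,-0.3],[0,0,0],-1],[[0,0,-0.45],[0,0,0],-1],[[0,0,-0.6],[0,0,0],-1],[[0,0,-0.75],[0,0,0],-1],[[0,0,-0.88],[0,0,0],-1],[[0,0,-0.88],[0,0,0],-1],[[0,0,-0.88],[0,0,0],-1]]}}

```text
time: 27.52
tool_pos: [437.5, -358.2, 86.8]
eef_rot: [180.0, -0.0, 158.2]
force: [-0.4, -0.3, -1.1]
width: 0.626
gripper_force: 63.2
```

Emit:
{"name": "step_arm", "arguments": {"steps": [[[0,0,0],[0,0,0],1],[[0,0,0],[0,0,0],1],[[0,0,0],[0,0,0],1],[[0,0,0],[0,0,0],1],[[0,0,0],[0,0,0],1],[[0,0,0],[0,0,0],1]]}}

```text
time: 28.28
tool_pos: [437.5, -358.2, 87.1]
eef_rot: [-180.0, 0.0, 158.2]
force: [-0.2, 0.9, -0.1]
width: 0.997
gripper_force: 0.0
```

Emit:
{"name": "step_arm", "arguments": {"steps": [[[0,0,0.1],[0,0,0],1],[[0,0,0.3],[0,0,0],1],[[0,0,0.6],[0,0,0],1],[[0,0,1],[0,0,0],1],[[0,0,1],[0,0,0],1]]}}

```text
time: 28.9
tool_pos: [438.8, -359.3, 170.4]
eef_rot: [-179.9, 0.4, 158.2]
force: [0.1, 0.0, 0.9]
width: 0.998
gripper_force: 0.0
```

Emit:
{"name": "step_arm", "arguments": {"steps": [[[0.3,0.5,0.2],[0,0,0],1],[[0.6,0.9,0.4],[0,0,0],1]]}}

```text
time: 29.15
tool_pos: [485.2, -285.0, 199.3]
eef_rot: [180.0, -0.1, 158.1]
force: [-0.5, -0.2, -0.3]
width: 0.997
gripper_force: 0.0
```

Emit:
{"name": "step_arm", "arguments": {"steps": [[[0.3,0.45,0],[0,0,0],1],[[0.6,0.9,0],[0,0,0],1]]}}

```text
time: 29.4
tool_pos: [533.9, -212.9, 199.3]
eef_rot: [180.0, 0.0, 158.2]
force: [0.2, -0.6, -0.2]
width: 1.002
gripper_force: 0.0
```

Emit:
{"name": "step_arm", "arguments": {"steps": [[[0.25,0.4,0],[0,0,0],1],[[0.5,0.83,0],[0,0,0],1],[[0.5,0.83,0],[0,0,0],1],[[0.5,0.83,0],[0,0,0],1]]}}

```text
time: 29.9
tool_pos: [572.7, -148.3, 198.8]
eef_rot: [-179.9, -0.1, 158.2]
force: [0.8, -0.3, 0.1]
width: 0.998
gripper_force: 0.0
```

```bash
python3 - <<'E'
from h import *
S=read_camera("scene")[:,:,::-1];T=read_camera("top")[:,:,::-1]
cv2.imwrite("pics/s8.png",S);cv2.imwrite("pics/t8.png",T)
f=lambda i:cv2.resize(i,(400,400),interpolation=cv2.INTER_CUBIC)
cv2.imwrite("pics/c8.png",np.hstack([f(S[135:215,190:270]),f(T[242:322,433:513])]))
st=get_state();print(st["tool_pos"])
E
```

```text
[ 572.29610386 -149.46089754  198.95548762]
```

View pics/c8.png

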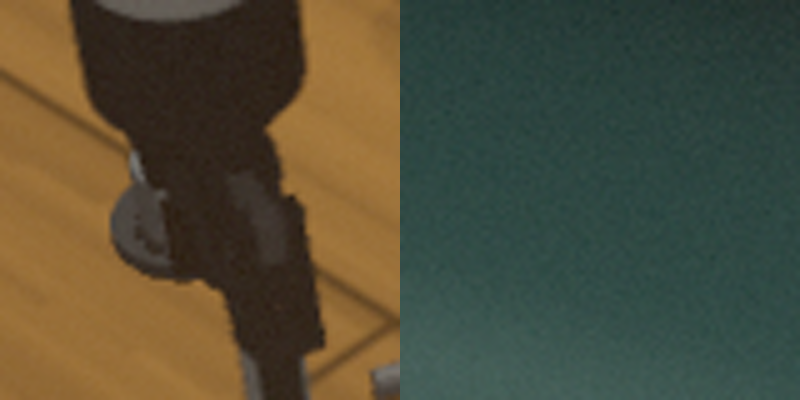

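The arm hides stand l, so I'll check it later. Next is xl at (574.3,-145.6).

Emit:
{"name": "step_arm", "arguments": {"steps": [[[0.02,0.04,-0.2],[0,0,0],1],[[0.02,0.04,-0.5],[0,0,0],1],[[0.02,0.04,-0.75],[0,0,0],1],[[0.02,0.04,-0.75],[0,0,0],1],[[0.02,0.04,-0.75],[0,0,0],1]]}}

```text
time: 30.62
tool_pos: [575.0, -145.0, 139.1]
eef_rot: [-180.0, 0.0, 158.1]
force: [0.3, 0.1, 0.6]
width: 0.996
gripper_force: 0.0
```

Emit:
{"name": "step_arm", "arguments": {"steps": [[[0,0,-0.15],[0,0,0],1],[[0,0,-0.3],[0,0,0],1],[[0,0,-0.5],[0,0,0],1],[[0,0,-0.73],[0,0,0],1],[[0,0,-0.73],[0,0,0],1],[[0,0,-0.73],[0,0,0],1]]}}

```text
time: 31.38
tool_pos: [575.1, -144.6, 80.4]
eef_rot: [-180.0, -0.0, 158.2]
force: [0.4, 0.7, 0.2]
width: 1.004
gripper_force: 0.0
```

Emit:
{"name": "step_arm", "arguments": {"steps": [[[0,0,0],[0,0,0],-1],[[0,0,0],[0,0,0],-1],[[0,0,0],[0,0,0],-1],[[0,0,0],[0,0,0],-1],[[0,0,0],[0,0,0],-1],[[0,0,0],[0,0,0],-1]]}}

```text
time: 32.12
tool_pos: [575.6, -144.8, 81.5]
eef_rot: [180.0, 0.1, 158.2]
force: [0.0, -0.2, 5.9]
width: 0.744
gripper_force: 67.0
```

Emit:
{"name": "step_arm", "arguments": {"steps": [[[0,0,0.1],[0,0,0],-1],[[0,0,0.3],[0,0,0],-1],[[0,0,0.6],[0,0,0],-1],[[0,0,1],[0,0,0],-1]]}}

```text
time: 32.62
tool_pos: [574.5, -144.3, 161.6]
eef_rot: [-180.0, -0.1, 158.2]
force: [0.2, -0.1, -2.3]
width: 0.744
gripper_force: 66.4
```

Emit:
{"name": "step_arm", "arguments": {"steps": [[[-0.1,0.1,0.3],[0,0,0],-1],[[-0.3,0.4,0.3],[0,0,0],-1],[[-0.7,0.9,0.3],[0,0,0],-1]]}}

```text
time: 33.0
tool_pos: [520.3, -73.1, 186.3]
eef_rot: [179.9, 0.3, 158.0]
force: [-0.1, 0.9, -1.2]
width: 0.744
gripper_force: 66.4
```

Emit:
{"name": "step_arm", "arguments": {"steps": [[[-0.35,0.45,0],[0,0,0],-1],[[-0.7,0.86,0],[0,0,0],-1],[[-0.7,0.86,0],[0,0,0],-1],[[-0.7,0.86,0],[0,0,0],-1]]}}

```text
time: 33.5
tool_pos: [463.8, -3.9, 185.4]
eef_rot: [180.0, 0.1, 158.2]
force: [-0.8, -0.3, -0.9]
width: 0.743
gripper_force: 66.4
```

```bash
python3 - <<'E'
from h import *
S=read_camera("scene")[:,:,::-1];T=read_camera("top")[:,:,::-1]
cv2.imwrite("pics/s9.png",S);cv2.imwrite("pics/t9.png",T)
st=get_state();print(st["tool_pos"],st["width"])
f=lambda i:cv2.resize(i,(265,375),interpolation=cv2.INTER_CUBIC)
p=proj("scene",st["tool_pos"]-[0,0,70]).astype(int);print(p)
cv2.imwrite("pics/c9.png",np.hstack([f(S[p[1]-50:p[1]+63,p[0]-40:p[0]+40]),f(S[130:215,199:259]),f(T[240:325,443:503])]))
E
```

```text
[464.33606135  -4.66170797 185.21840207] 0.7449698835670159
[333 217]
```

View pics/c9.png

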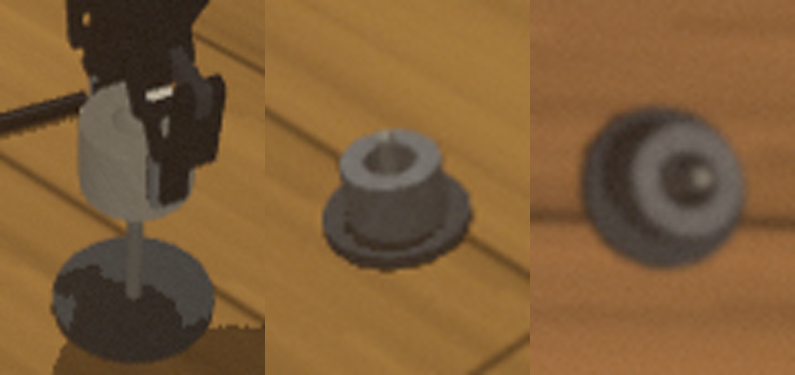

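Roll l is flat on stand l with the spindle inside its core. xl hangs centred over its stand, so I'll lower it.

Emit:
{"name": "step_arm", "arguments": {"steps": [[[-0.02,0,-0.08],[0,0,0],-1],[[-0.02,0,-0.15],[0,0,0],-1],[[-0.02,0,-0.2],[0,0,0],-1],[[-0.02,0,-0.2],[0,0,0],-1],[[-0.02,0,-0.2],[0,0,0],-1]]}}

```text
time: 34.22
tool_pos: [461.5, -3.8, 168.6]
eef_rot: [-180.0, 0.0, 158.2]
force: [1.0, -0.2, -0.8]
width: 0.747
gripper_force: 66.4
```

Emit:
{"name": "step_arm", "arguments": {"steps": [[[0,0,-0.12],[0,0,0],-1],[[0,0,-0.24],[0,0,0],-1],[[0,0,-0.36],[0,0,0],-1],[[0,0,-0.48],[0,0,0],-1],[[0,0,-0.6],[0,0,0],-1],[[0,0,-0.72],[0,0,0],-1],[[0,0,-0.84],[0,0,0],-1],[[0,0,-0.94],[0,0,0],-1],[[0,0,-0.94],[0,0,0],-1],[[0,0,-0.94],[0,0,0],-1]]}}

```text
time: 35.48
tool_pos: [461.5, -3.8, 93.6]
eef_rot: [180.0, 0.0, 158.2]
force: [0.3, 0.3, -0.2]
width: 0.741
gripper_force: 66.4
```

Emit:
{"name": "step_arm", "arguments": {"steps": [[[0,0,-0.02],[0,0,0],-1],[[0,0,-0.03],[0,0,0],-1],[[0,0,-0.03],[0,0,0],-1],[[0,0,-0.03],[0,0,0],1],[[0,0,-0.03],[0,0,0],1],[[0,0,-0.03],[0,0,0],1],[[0,0,-0.03],[0,0,0],1],[[0,0,-0.03],[0,0,0],1]]}}

```text
time: 36.48
tool_pos: [461.5, -3.7, 91.1]
eef_rot: [180.0, 0.0, 158.2]
force: [-0.4, 0.4, -0.2]
width: 0.997
gripper_force: 0.0
```

Emit:
{"name": "step_arm", "arguments": {"steps": [[[0,0,0.1],[0,0,0],1],[[0,0,0.3],[0,0,0],1],[[0,0,0.6],[0,0,0],1],[[0,0,1],[0,0,0],1]]}}

```text
time: 36.98
tool_pos: [461.0, -3.7, 171.9]
eef_rot: [-180.0, -0.1, 158.2]
force: [1.0, 0.1, 0.5]
width: 1.001
gripper_force: 0.0
```

Emit:
{"name": "step_arm", "arguments": {"steps": [[[0,0,0.5],[0,0,0],1],[[0,0,1],[0,0,0],1],[[0,-0.5,1],[0,0,0],1],[[0,-1,1],[0,0,0],1]]}}

```text
time: 37.48
tool_pos: [461.6, -84.0, 252.4]
eef_rot: [179.9, 0.1, 158.3]
force: [0.9, -0.3, 0.4]
width: 0.997
gripper_force: 0.0
```

Emit:
{"name": "step_arm", "arguments": {"steps": [[[0,-0.5,0],[0,0,0],1],[[0,-1,0],[0,0,0],1],[[0,-1,0],[0,0,0],1],[[0,-1,0],[0,0,0],1]]}}

```text
time: 37.98
tool_pos: [461.1, -163.2, 251.3]
eef_rot: [180.0, -0.0, 158.2]
force: [0.1, 0.3, 0.2]
width: 1.0
gripper_force: 0.0
```

```bash
python3 - <<'E'
from h import *
S=read_camera("scene")[:,:,::-1];cv2.imwrite("pics/s10.png",S)
E
```

```text
(no output)
```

View pics/s10.png

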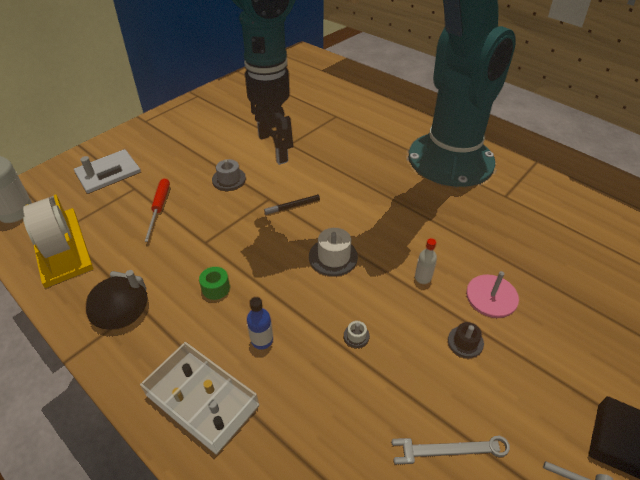

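All four rolls are on their stands: xl (334,250), l (228,175), m (466,338) and s (356,332). Both glue bottles still stand at (426,262) and (260,325), and the gripper is clear.

```bash
python3 -c "
from station import *
print(finish_job())"
```

```text
the job is handed in; nothing more can be done
None
```

The job is handed in: the final picture shows all four rolls flat on their matching stands with the spindles through their cores, and both glue bottles still standing where they were.

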